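Latch the ski-wax case on the shelf over the heater

ROBOT

A 6-joint arm with a two-finger parallel gripper is mounted at the origin on the work surface. World frame = base frame: x ahead of the robot, y to its left, z up, the work surface at z = 0. Lengths are in m, angles in rad, forces in N, time in s.
With the tool pointing down it reaches from about 0.3 to 0.875 m from the base axis. Payload 6.4 kg.
Tool frame: the origin (TCP) lies midway between the tips of the shut fingers; the grasp point (between the pads) lies 19 mm behind it; z points along the fingers, y is the direction in which the jaws open and shut (so a half turn about z gives the same grasp; the last joint's range is limited). The gripper opens to 85 mm and grips with 20 to 120 N. Pads are 22 mm wide; open, the fingers measure 114 mm over their backs; the gripper's body (76 mm by 85 mm) begins 54 mm behind the grasp point. The pads swing forward as they close: fully open they stand 13 mm farther back than shut.
Start: joints at [-1.32, 0.181, 1.607, -0, 1.354, -0.206], TCP at [0.254, -0.516, 0.198] pointing down, gripper open.
Joint ranges: [-2.99, 2.99], [-0.89, 2.07], [0.3, 2.58], [-1.14, 4.28], [0, 2.63], [-3.12, 3.12]. Speed limits (rad/s): [2.57, 2.57, 3.01, 3.14, 3.14, 3.14].

INTERFACE

Orientations are given as a unit quaternion [w, x, y, z].
In Python, from bench import ctrl gives the robot as it stands. The module is installed in compiled form; this text tells all that it offers.
- The arm moves only by the tool arm_command, never from a script. Its argument "plan" is one flat list of numbers, 4 for each row, row after row: the shift along the tool's x, y, z in mm, then the turn about the tool's z in rad. A call has 1 to 20 rows; each row shifts and turns the commanded pose from where the row before left it, along the tool's axes as they then stand; what a row does not reach is not made up. A row lasts 1/10 s, in which the tool goes at most 50 mm and 8.59 degrees, less where a joint would pass 70% of its speed; a pose out of reach is approached as far as the arm can. A call is refused whole if a number of a shift passes 50 or a number of a turn 0.15, either way. A call with a gripper value outside its range is refused whole. "grip" is the opening, from 0 (shut) to 1 (fully open), set as the call begins (left out, the last holds). The fingers move at their own pace and stop on an object; the grip force is fixed at half the most. Time passes only in rows, so rows that do not move let the fingers close. It gives the time, the measured TCP pose, the force and the opening at its end, in the units of the state.
- ctrl.get_obs(): the state, without advancing time (a new reading comes with each control period).
- ctrl.camera(name): name is "side" or "top" or "wrist"; returns a dict with "color" (420x560x3 uint8, red, green, blue), "camera_matrix" (3x3 intrinsics, pixels), "eye" and "attitude" of the camera in the world; the wrist camera has in their place "T_tool_cam" (4x4, takes a point from camera to tool coordinates, whose origin is the TCP and whose axes are the flange's). Camera axes: x right, y up, looking along -z (the intrinsics and any distortion apply to the point x, -y, -z); pixel columns grow to the right and rows downward; lengths in m; the calibration is good to about 2 mm. A picture is of the moment at which its call begins: read the wrist's pose just before it. There is no depth.
- ctrl.hand_in(): hands the job in, once; it reports no verdict.
The state is a dict: "time_s": time; "q": joint angles; "dq": joint speeds; "joint_efforts": joint torques, N m; "eef_pos": TCP position; "eef_rot": TCP orientation; "wrist_force": force on the tool from outside, world axes, zero at the start; "torque": the same for the moment, N m; "opening": opening from 0.0 (shut) to 1.0 (fully open).
Only numpy, scipy, OpenCV 4.12 (cv2) and the standard library are available. Lean on these libraries where they do the work, as an engineer would, in place of code of your own. Each camera call takes 0.05 s, during which the arm holds its last target. There are 200 camera calls.

TASK

Shut the green case with its draw latch: take the steel loop by its black buttons, feel its crossbar gently down into the groove of the keeper on the sprung lid and draw it back under the keeper's lip until it catches, then let go and press the red lever down over centre until it lies fully home and the lid is pulled shut. Use light forces (under 15 N on the keeper while hooking, under 25 N on the lever), leave the other things on the shelf where they stand, and end clear of everything.

Things in the scene. Friction and masses are not known exactly. Their poses are not given: they have to be found in the camera images.
- case: Green hard case fixed on the shelf (its top z = 18 mm), 170 (x) x 200 (y) x 110 mm tall, the seam along y across its top. Origin: centre of the underside. x points from the lever side to the lid side, z up; yaw varies. The latch lies on the flat top on the mid-plane y = 0 and moves only in this x-z plane: lever on the -x part, keeper on the lid (+x).
- lid: The case's lid half, 67 mm thick, +x of the seam, hinged along its lower edge; origin on that hinge (case x = 20 mm), axes as the case's when shut. Its seal springs it 3 mm open at the top; 5 N starts, 11 N ends closing it. On its top the steel keeper, 18 mm wide: along +x a flat top 20.5 mm long whose last 2.5 mm overhang as a lip, the open mouth 7 mm, a back block 10 mm, as high.
- lid_edge (a point): Middle of the lid's upper edge at the seam. In the case frame its x is 20 mm when the lid is shut and about 23 mm when sprung open; z is 110 mm.
- keeper (a point): Nominal middle of the keeper's mouth, level with the keeper's top, 17.5 mm above the case's top. The keeper is slot-mounted: the real mouth is up to 5.5 mm to either side along case x, not measured: find it by feel or look. Groove floor 9.5 mm below this; the space under the lip is 6.5 mm high and ends at an upright face 6 mm to -x of the real mouth's middle, to which the bar is drawn.
- loop: Steel loop of 5 mm round bar, 79 mm from pivot to crossbar; origin at its pivot, z runs along it to the crossbar. The pivot is on the lever, 20 mm from the lever's axis towards the handle end, 1.5 mm to its underside. Friction (0.025 N m) keeps its angle to the lever, so swinging the lever down lifts a loop not yet drawn back under the lip. It stretches on a spring, 5 N per mm.
- bar (a point): Centre of the crossbar (5 mm round, along case y). Each end has a round black button (12 mm diameter, outer faces 46 mm apart) to pinch from above; it can turn between the fingers. Starts 15 to 55 mm above the keeper's top. Moving it moves the lever too (about 3 N). On the keeper's top it is 2.5 mm above keeper, in the groove 7 mm below.
- lever (a joint): Angle of the red lever, rad: 0 closed, flat over the case's top pointing to -x; grows as it rises; 1.57 upright; 1.2 to 1.5 at the start; 0.85 to 1.55 with the loop drawn back in the keeper. Stays where left (friction 0.03 N m). With the loop caught, pressing the handle end down takes up to about 10 N, falling off at dead centre near 0.07 rad; firm stop at 0.
- lever_pivot (a point): Axis of the lever, on the case's mid-plane, 12 mm above the case's top. The axis runs along the case's y.
- handle: Red lever blade, 22 mm wide, 5 mm thick, with a paddle 36 mm wide at its end, reaching 73 mm from the pivot. Origin on the lever's axis; its -x points along the blade, its z out of the face that is pressed (up when closed), which lies 5 mm out.
- handle_end (a point): Middle of the paddle's pressed face, 60 mm from the lever's axis. When closed it lies 17 mm above the case's top.
- kettle_lid: Red enamel kettle lid, 104 mm across, 38 mm high, bystander; origin at its underside.
- boot_stretcher: Wooden boot stretcher with a turning knob, 230 x 55 x 35 mm, bystander; origin at the underside.
- pole_tip_a: Grey plastic ski pole tip standing on its 52 mm basket, 62 mm high, bystander.
- pole_tip_b: The other, like grey ski pole tip, bystander.
- funnel: Small aluminium funnel standing on its 80 mm mouth, 85 mm high, bystander.
- egg_cup: Green ceramic egg cup, 48 mm across, 58 mm high, bystander.

How it is judged:
On the way, in this order (a step that is already met when the one before it is completed fails the run):
1. the loop's crossbar is down in the keeper's groove while the lever still stands open (above 0.4 rad) (z of bar in the frame of lid below 0.1235 m and x of bar in the frame of lid between 0.0315 and 0.051 m and value of joint lever above 0.4 rad), for 0.2 s.
2. the lever is pressed down (below 0.04 rad) with the crossbar still in the groove (z of bar in the frame of lid below 0.1235 m and x of bar in the frame of lid between 0.0315 and 0.051 m and value of joint lever below 0.04 rad), for 0.2 s.
At the end, for the whole second after the job is handed in: The lever lies home (below 0.04 rad), the crossbar is caught in the keeper's groove (more than 4 mm below the keeper's top), the lid is pulled shut to within 1.2 mm at its upper edge, and all is still (all of step 2 and x of lid_edge in the frame of case below 0.0212 m and linear speed of handle below 0.02 m/s); the robot touches nothing.
It fails at once if more than 25 N on the lever from the fingers, apart from holding the loop (contact force between the fingers and handle above 25 N and contact force between the fingers and loop below 0.5 N).
It fails at once if the held loop is forced against the keeper or lid with more than 15 N (contact force between the fingers and loop above 0.5 N and contact force between loop and lid above 15 N).
It fails at once if the robot bears on the lid or keeper with more than 15 N (contact force between the fingers and lid above 15 N).
It fails at once if a bystander is moved by more than 30 mm (distance of any of kettle_lid, boot_stretcher, pole_tip_a, pole_tip_b, funnel, egg_cup from where it was at the start of the episode above 0.03 m).
It also fails if it takes over 72 s, if anything falls off the work surface, if the arm or the gripper's body presses on something with over 40 N, if the wrist force passes 120 N, or if a joint passes its speed limit or range.

## Working session

There is one attempt and no reset: what is moved stays moved. The work goes in short steps, Python scripts to look and compute and a tool call to move; the robot and the scene stay as the last step left them, time stands still between calls to the robot, and variables do not carry over. Pictures are saved under pics/ and viewed, about 8 in all and at most 12, crops included, and the job is handed in when it is done.

Besides the shell and the picture viewer there is one more tool, called after "Emit:" by a JSON object that holds its "api" and its "payload", one argument or row to a line. arm_command: Moves the arm, as the interface text tells. Its arguments: {"type":"object","properties":{"plan":{"type":"array","items":{"type":"number"}},"grip":{"type":"number"}},"required":["plan"]}

```bash
mkdir -p pics; ls; cat > h.py <<'E'
import numpy as np, cv2
from bench import ctrl
from scipy.spatial.transform import Rotation as R
def rot(q): return R.from_quat([q[1],q[2],q[3],q[0]]).as_matrix()
def cam(name):
    o=ctrl.get_obs(); c=ctrl.camera(name); 
    K=np.array(c["camera_matrix"])
    if name=="wrist":
        T=np.eye(4);T[:3,:3]=rot(o["eef_rot"]);T[:3,3]=o["eef_pos"];T=T@np.array(c["T_tool_cam"])
        E,A=T[:3,3],T[:3,:3]
    else:
        E=np.array(c["eye"]);A=np.array(c["attitude"]); A=rot(A) if A.size==4 else A
    return c["color"],K,E,A,c
def save(n,im): cv2.imwrite("pics/"+n,im[:,:,::-1])
def ray(K,A,u,v):
    d=np.linalg.inv(K)@[u,v,1.]; d=A@np.array([d[0],-d[1],-d[2]]); return d/np.linalg.norm(d)
def plane(K,E,A,u,v,z): d=ray(K,A,u,v); return E+d*(z-E[2])/d[2]
def proj(K,E,A,p): q=A.T@(np.array(p)-E); q=K@[q[0],-q[1],-q[2]]; return q[:2]/q[2]
E
python3 - <<'E'
from h import *
for n in("side","top"):
    im,K,E,A,c=cam(n); save(n+"0.png",im); print(n,K.tolist(),E,A.round(4).tolist(),c.keys())
    if "dist" in str(c.keys()): print(c)
c=ctrl.camera("wrist");print({k:v for k,v in c.items() if k!="color"})
print(ctrl.get_obs())
E
```

```text
pics
side [[409.3167328358186, 0.0, 278.6291903773998], [0.0, 409.3167328358186, 212.0588059358539], [0.0, 0.0, 1.0]] [0.20250366 0.59448334 0.70156877] [[-0.8451, 0.3368, -0.4152], [-0.5343, -0.5579, 0.635], [-0.0178, 0.7585, 0.6514]] dict_keys(['color', 'camera_matrix', 'eye', 'attitude'])
top [[485.92295535650754, 0.0, 278.1826615823074], [0.0, 485.92295535650754, 214.61060241506507], [0.0, 0.0, 1.0]] [0.40584734 0.0711833  1.16558531] [[-0.0265, 0.9863, -0.1627], [-0.9995, -0.0232, 0.022], [0.0179, 0.1632, 0.9864]] dict_keys(['color', 'camera_matrix', 'eye', 'attitude'])
{'camera_matrix': array([[368.13122234,   0.        , 276.59748174],
       [  0.        , 368.13122234, 207.81480655],
       [  0.        ,   0.        ,   1.        ]]), 'T_tool_cam': array([[ 1.25282237e-03,  9.61977118e-01,  2.73127177e-01,
         6.95843163e-02],
       [ 9.99999000e-01, -1.02587512e-03, -9.73732194e-04,
         6.44038745e-04],
       [-6.56513715e-04,  2.73128124e-01, -9.61977441e-01,
        -1.77002459e-01],
       [ 0.00000000e+00,  0.00000000e+00,  0.00000000e+00,
         1.00000000e+00]])}
{'time_s': 0.15, 'q': array([-1.32029158e+00,  1.81361613e-01,  1.60775188e+00,  2.69490676e-06,
        1.35375442e+00, -2.06293338e-01]), 'dq': array([-0.00022938, -0.00293832, -0.00418588, -0.00080098, -0.00184383,
        0.00090449]), 'joint_efforts': array([ 3.11780304e-04, -4.45268548e+01, -3.51691675e+01, -2.20224506e-04,
        5.93796023e-03,  7.21493212e-07]), 'eef_pos': array([ 0.25352859, -0.51560305,  0.19720883]), 'eef_rot': array([-6.37503410e-04,  9.74029997e-01,  2.26418106e-01, -1.27787825e-05]), 'wrist_force': array([0.15436641, 0.04190153, 0.35104082]), 'torque': array([-0.03010341, -0.0106842 ,  0.02919178]), 'opening': 0.9991851758796525}
```

View pics/top0.png

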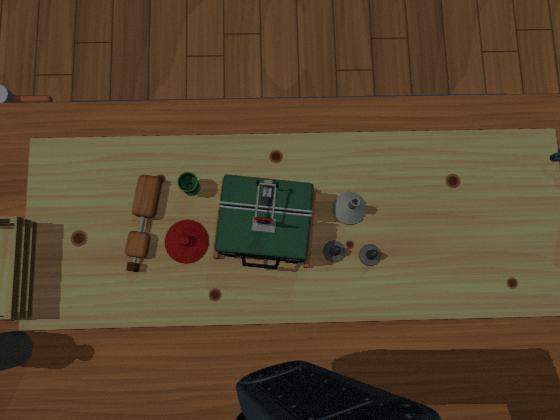

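View pics/side0.png

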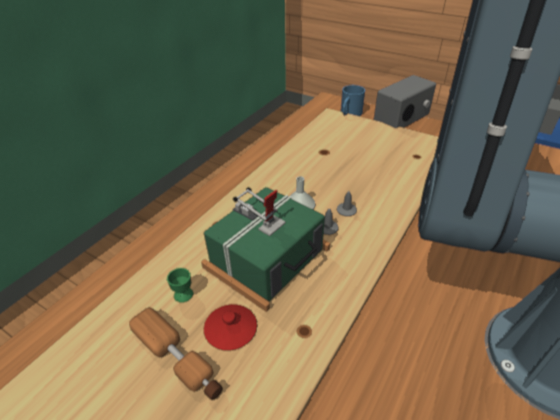

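```bash
cat > m.py <<'E'
from h import *
im,K,E,A,c=cam("top")
g=im.astype(int); m=((g[:,:,1]>g[:,:,0]*1.4)&(g[:,:,1]>g[:,:,2]*1.1)&(g[:,:,1]>35)).astype(np.uint8)
m[:,:205]=0
cs=cv2.findContours(cv2.morphologyEx(m,cv2.MORPH_CLOSE,np.ones((9,9))),0,2)[0]; c0=max(cs,key=cv2.contourArea)
r=cv2.minAreaRect(c0);print(r)
for p in cv2.boxPoints(r): print(p,plane(K,E,A,*p,0.128))
t=cv2.resize(im[165:275,205:325],None,fx=4,fy=4,interpolation=2)
im2,K2,E2,A2,_=cam("side")
s=cv2.resize(im2[170:300,195:335],None,fx=4,fy=4,interpolation=2)
save("t1.png",t);save("s1.png",s)
h=max(t.shape[0],s.shape[0]); o=np.zeros((h,t.shape[1]+s.shape[1],3),np.uint8);o[:t.shape[0],:t.shape[1]]=t;o[:s.shape[0],t.shape[1]:]=s
o=cv2.resize(o,None,fx=.75,fy=.75,interpolation=3);print(o.shape);save("c1.png",o)
E
python3 m.py
```

```text
((264.0622863769531, 216.60934448242188), (91.38471984863281, 76.068603515625), 5.877392768859863)
[214.71541 249.76482] [0.50417602 0.18546984 0.128     ]
[222.50484 174.09608] [0.66978864 0.16758989 0.128     ]
[313.40918 183.45387] [ 0.64435782 -0.03096564  0.128     ]
[305.61975 259.12262] [ 0.4793634  -0.00797996  0.128     ]
(390, 780, 3)
```

View pics/c1.png

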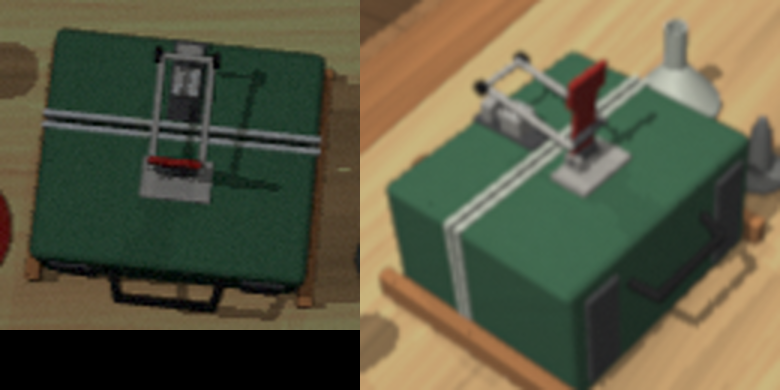

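```bash
cat >> h.py <<'E'
def tri(r):  # list of (E,d)
    M=sum(np.eye(3)-np.outer(d,d) for _,d in r); b=sum((np.eye(3)-np.outer(d,d))@e for e,d in r)
    p=np.linalg.solve(M,b); return p,[np.linalg.norm(np.cross(p-e,d))*1e3 for e,d in r]
def togo(goal,yaw=None):
    o=ctrl.get_obs();T=rot(o["eef_rot"]);y0=np.arctan2(T[1,0],T[0,0])
    print("pos",o["eef_pos"].round(4),"yaw",y0.round(3),"F",o["wrist_force"].round(2),"open",round(o["opening"],3),"t",o["time_s"],"tilt",np.arccos(-T[2,2]).round(4))
    print("d tool mm",((T.T@(np.array(goal)-o["eef_pos"]))*1e3).round(1), "turn", None if yaw is None else round((y0-yaw+np.pi)%(2*np.pi)-np.pi,3))
E
python3 - <<'E'
from h import *
_,K,E,A,_=cam("top");_,K2,E2,A2,_=cam("side")
for a,b in(((257.7,184.3),(249,189.3)),((276.7,185),(235.3,199.3)),((257.7,184.3),(235.3,199.3)),((276.7,185),(249,189.3))):
    p,e=tri([(E,ray(K,A,*a)),(E2,ray(K2,A2,*b))]);print(p.round(4),np.round(e,1))
togo([0.60,0.08,0.31],-0.115)
E
```

```text
[0.618  0.0845 0.2046] [10.6 10.6]
[0.6509 0.0566 0.1414] [12.9 12.9]
[0.6361 0.0909 0.173 ] [1.4 1.4]
[0.632  0.0504 0.1743] [0.1 0.1]
pos [ 0.2536 -0.5159  0.1977] yaw 0.457 F [ 0.28  0.34 -0.36] open 1.001 t 0.35 tilt 0.0004
d tool mm [ 573.7 -382.1 -112.1] turn 0.572
```

Emit:
{"api": "arm_command", "payload": {
  "plan": [41, -27, -14, 0, 41, -27, -12, 0, 41, -27, -10, 0, 41, -27, -8, 0, 41, -27, -8, 0, 41, -27, -8, 0, 41, -27, -8, 0, 41, -27, -8, 0, 41, -27, -8, 0, 41, -27, -8, 0, 41, -27, -6, 0, 41, -27, -6, 0, 41, -27, -4, 0, 41, -31, -4, 0, 0, 0, 0, 0.143, 0, 0, 0, 0.143, 0, 0, 0, 0.143, 0, 0, 0, 0.143]
}}

```text
time_s: 2.15
eef_pos: [0.5987, 0.0775, 0.3091]
eef_rot: [0.0, 0.998, -0.06, -0.0]
wrist_force: [0.2, -0.2, 0.6]
opening: 0.999
```

```bash
python3 - <<'E'
from h import *
im,K,E,A,_=cam("wrist");save("w1.png",im)
togo([0.634,0.0707,0.25],-0.115)
np.savez("w1.npz",K=K,E=E,A=A)
for p in([.634,.0707,.1737],[.574,.0785,.128]):print(proj(K,E,A,p))
E
```

```text
pos [0.5987 0.0774 0.3091] yaw -0.128 F [ 0.71 -0.91 -0.04] open 1.0 t 2.2 tilt 0.0003
d tool mm [35.9  2.1 59.1] turn -0.013
[278.88914154 145.4095143 ]
[277.88350137 201.05429448]
```

View pics/w1.png

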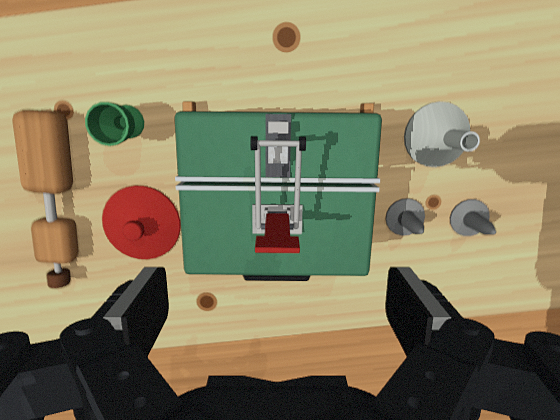

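Emit:
{"api": "arm_command", "payload": {
  "plan": [5, 1, 22, 0, 0, 0, 22, 0, 0, 0, 20, 0, 0, 0, 0, 0]
}}

```text
time_s: 2.6
eef_pos: [0.6016, 0.0756, 0.2418]
eef_rot: [-0.0, 0.998, -0.056, -0.003]
wrist_force: [0.2, 0.4, -0.9]
opening: 1.003
```

```bash
python3 - <<'E'
from h import *
im,K,E,A,_=cam("wrist");save("w2.png",im)
togo([0.634,0.0707,0.25],-0.115)
np.savez("w2.npz",K=K,E=E,A=A)
q=proj(K,E,A,[.634,.0707,.1737]);print(q)
g=im.astype(int)
# green top mask -> seam/edges
m=((g[:,:,1]>g[:,:,0]*1.4)&(g[:,:,1]>40)).astype(np.uint8)
m=cv2.morphologyEx(m,cv2.MORPH_CLOSE,np.ones((25,25)))
c0=max(cv2.findContours(m,0,2)[0],key=cv2.contourArea);ap=cv2.approxPolyDP(c0,8,True)[:,0];
for p in ap: print(p,plane(K,E,A,*p,.128).round(4))
# white seam lines
w=((g.min(2)>150)&(m>0)).astype(np.uint8)
for l in cv2.HoughLinesP(w,1,np.pi/720,60,minLineLength=80,maxLineGap=100)[:6,0]: 
    if abs(l[3]-l[1])<20:
        a=plane(K,E,A,l[0],l[1],.128);b=plane(K,E,A,l[2],l[3],.128);d=(a-b) if a[1]>b[1] else b-a;print(l,"yaw",np.arctan2(-d[0],d[1]).round(4),a.round(4))
u0,v0=210,max(0,int(q[1])-75)
print("crop",u0,v0); save("w2c.png",cv2.resize(im[v0:v0+140,u0:u0+140],None,fx=4.2,fy=4.2,interpolation=2))
E
```

```text
pos [0.6026 0.0756 0.244 ] yaw -0.113 F [-0.05  0.39  0.68] open 0.996 t 2.65 tilt 0.0033
d tool mm [31.7  1.3 -6.1] turn 0.002
[277.64561155 160.60462536]
[151 119] [0.6696 0.1644 0.128 ]
[169 308] [0.5066 0.1822 0.128 ]
[383 309] [ 0.4842 -0.0074  0.128 ]
[401 121] [ 0.6467 -0.0263  0.128 ]
[157 208 393 209] yaw -0.1164 [0.5991 0.1741 0.128 ]
[157 210 393 213] yaw -0.1253 [0.5974 0.1745 0.128 ]
[157 197 393 202] yaw -0.1339 [0.6083 0.1722 0.128 ]
[157 209 393 210] yaw -0.1164 [0.5983 0.1743 0.128 ]
[157 196 393 201] yaw -0.1339 [0.6091 0.1721 0.128 ]
[157 199 393 203] yaw -0.1295 [0.6066 0.1726 0.128 ]
crop 210 85
```

View pics/w2c.png

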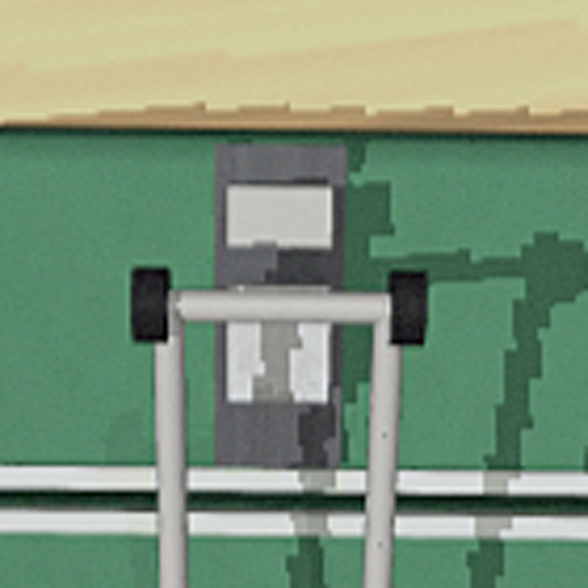

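```bash
python3 - <<'E'
from h import *
d=np.load("w2.npz");K,E,A=d["K"],d["E"],d["A"]
P=lambda u,v,z:plane(K,E,A,210+u/4.2,85+v/4.2,z)
yaw=-0.12;ex=np.array([np.cos(yaw),np.sin(yaw),0]);ey=np.array([-ex[1],ex[0],0])
for n,u,v,z in(("back far",279,185,.1455),("back near",279,247,.1455),("lip",279,286,.1455),("flat end",279,402,.1455),("kL",225,300,.1455),("kR",332,300,.1455),("b1",151,305,.1737),("b2",408,306,.1737),("seam",279,500,.128)):
    p=P(u,v,z);print(n,p.round(4),"cx %.1f cy %.1f"%(p@ex*1e3,p@ey*1e3))
# bar depth from buttons outer faces
px=(428-132)/4.2; dep=K[0,0]*46e-3/px; r=ray(K,A,210+280/4.2,85+305.5/4.2); p=E+r*dep/(-(A.T@r)[2]); print("bar by size",p, p@ex*1e3)
togo([0.634,0.0707,0.25],-0.12)
E
```

```text
back far [0.6526 0.0694 0.1455] cx 639.6 cy 147.0
back near [0.642  0.0706 0.1455] cx 629.0 cy 147.0
lip [0.6353 0.0714 0.1455] cx 622.1 cy 146.9
flat end [0.6146 0.0737 0.1455] cx 601.3 cy 146.7
kL [0.6339 0.0811 0.1455] cx 619.6 cy 156.4
kR [0.6318 0.0623 0.1455] cx 619.8 cy 137.5
b1 [0.6383 0.0914 0.1737] cx 622.8 cy 167.2
b2 [0.6336 0.051  0.1737] cx 623.0 cy 126.5
seam [0.5915 0.0763 0.128 ] cx 578.1 cy 146.5
bar by size [0.63668741 0.07106088 0.17851428] 623.6019081895676
pos [0.6026 0.0756 0.244 ] yaw -0.113 F [-0.05  0.39  0.68] open 0.996 t 2.65 tilt 0.0033
d tool mm [31.7  1.3 -6.1] turn 0.007
```

Emit:
{"api": "arm_command", "payload": {
  "plan": [17, 0.5, 0, 0.007, 17, 0, 0, 0, 0, 0, 25, 0, 0, 0, 25, 0, 0, 0, 18, 0, 0, 0, 10, 0, 0, 0, 0, 0, 0, 0, 0, 0]
}}

```text
time_s: 3.45
eef_pos: [0.6382, 0.071, 0.1689]
eef_rot: [0.0, 0.998, -0.061, 0.001]
wrist_force: [0.9, 0.9, -0.3]
opening: 1.0
```

```bash
python3 - <<'E'
from h import *
im,K,E,A,_=cam("wrist");save("w3.png",im)
togo([0.6361,0.0713,0.166],-0.12)
s,K2,E2,A2,_=cam("side")
a=cv2.resize(im[100:400,130:430],None,fx=1.33,fy=1.33); b=cv2.resize(s[140:260,190:310],(399,399),interpolation=2)
save("c3.png",np.hstack([a[:399,:399],b]))
E
```

```text
pos [0.6385 0.071  0.1693] yaw -0.122 F [ 0.75  0.17 -0.13] open 1.001 t 3.5 tilt 0.0028
d tool mm [-2.4  0.   3.3] turn -0.002
```

View pics/c3.png

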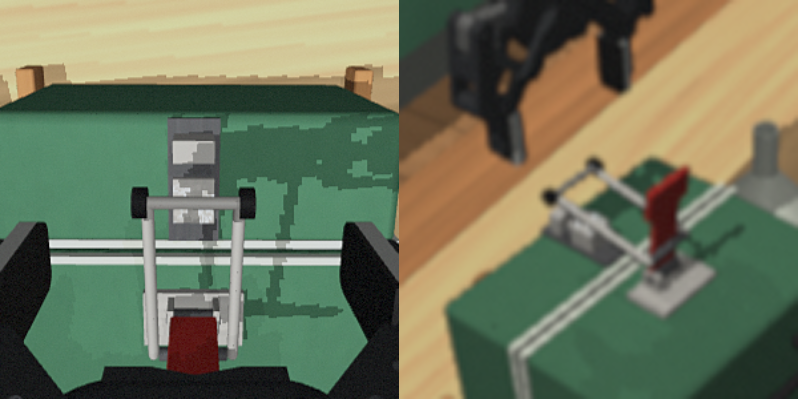

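```bash
python3 - <<'E'
from h import *
o=ctrl.get_obs();p=o["eef_pos"];T=rot(o["eef_rot"])
for n in("side","top"):
    im,K,E,A,_=cam(n)
    for q in((0,0,0),(0,.043,-.013),(0,-.043,-.013),(0,.02,-.011),(0,-.02,-.011)): print(n,q,proj(K,E,A,p+T@np.array(q)).round(1))
im,K,E,A,_=cam("wrist")
for q in((0,0,0),(0,.043,-.013),(0,-.043,-.013),(0,.02,-.011),(0,-.02,-.011)): print("wrist",q,proj(K,E,A,p+T@np.array(q)).round(1))
E
```

```text
side (0, 0, 0) [240.9 195.3]
side (0, 0.043, -0.013) [254.3 180.8]
side (0, -0.043, -0.013) [225.8 200.7]
side (0, 0.02, -0.011) [247.  186.6]
side (0, -0.02, -0.011) [233.8 195.9]
top (0, 0, 0) [266.8 182.8]
top (0, 0.043, -0.013) [287.4 183.4]
top (0, -0.043, -0.013) [246.2 179.4]
top (0, 0.02, -0.011) [276.4 182.6]
top (0, -0.02, -0.011) [257.2 180.7]
wrist (0, 0, 0) [275.6 244.4]
wrist (0, 0.043, -0.013) [365.2 254.5]
wrist (0, -0.043, -0.013) [185.7 254.3]
wrist (0, 0.02, -0.011) [316.8 252.8]
wrist (0, -0.02, -0.011) [234.2 252.8]
```

Emit:
{"api": "arm_command", "payload": {
  "plan": [-2, 0, 0, 0, 0, 0, 0, 0, 0, 0, 0, 0, 0, 0, 0, 0, 0, 0, 0, 0],
  "grip": 0.66
}}

```text
time_s: 4.2
eef_pos: [0.6354, 0.0713, 0.1673]
eef_rot: [-0.0, 0.998, -0.061, -0.0]
wrist_force: [0.5, 0.3, -0.1]
opening: 0.662
```

```bash
python3 - <<'E'
from h import *
im,K,E,A,_=cam("wrist");save("w4.png",im)
togo([0.6361,0.0713,0.166],-0.12)
o=ctrl.get_obs();p=o["eef_pos"];T=rot(o["eef_rot"])
s,K2,E2,A2,_=cam("side")
for y in(.028,-.028):
  for x in (-.011,.011):
   for z in(-.004,-.023): 
    q=proj(K,E,A,p+T@np.array([x,y,z])).astype(int); cv2.circle(im,tuple(q),1,(255,255,0),-1)
    q=proj(K2,E2,A2,p+T@np.array([x,y,z])).round().astype(int); s[q[1],q[0]]=(255,255,0)
a=cv2.resize(im[100:400,130:430],None,fx=1.33,fy=1.33); b=cv2.resize(s[140:240,195:295],(399,399),interpolation=0)
save("c4.png",np.hstack([a[:399,:399],b]))
E
```

```text
pos [0.6353 0.0713 0.1673] yaw -0.122 F [-0.15 -0.25 -0.25] open 0.66 t 4.25 tilt 0.0
d tool mm [ 0.7 -0.1  1.3] turn -0.002
```

View pics/c4.png

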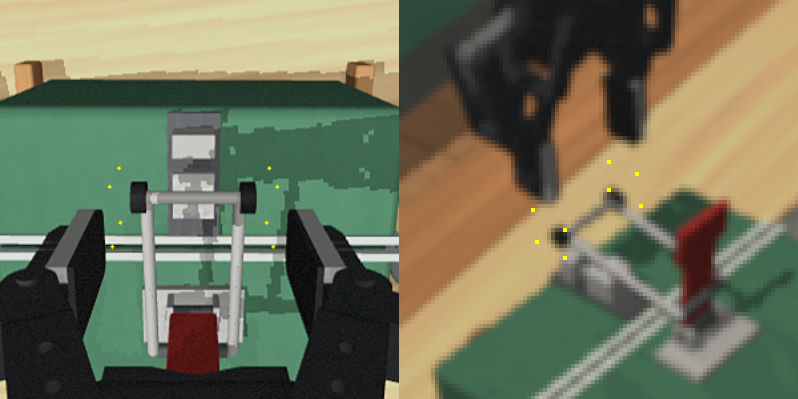

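Emit:
{"api": "arm_command", "payload": {
  "plan": [0, 0, 10, 0, 0, 0, 10, 0, 0, 0, 10, 0, 0, 0, 0, 0, 0, 0, 0, 0],
  "grip": 0.66
}}

```text
time_s: 4.8
eef_pos: [0.6349, 0.0714, 0.1366]
eef_rot: [-0.0, 0.998, -0.061, -0.001]
wrist_force: [0.1, 0.8, -0.1]
opening: 0.658
```

```bash
python3 - <<'E'
from h import *
im,K,E,A,_=cam("wrist");save("w5.png",im)
togo([0.6361,0.0713,0.166],-0.12)
s,K2,E2,A2,_=cam("side")
a=cv2.resize(im[120:420,130:430],None,fx=1.33,fy=1.33); b=cv2.resize(s[120:240,195:315],(399,399),interpolation=0)
save("c5.png",np.hstack([a[:399,:399],b]))
E
```

```text
pos [0.6353 0.0713 0.1372] yaw -0.122 F [-0.78 -0.49  0.03] open 0.662 t 4.85 tilt 0.0003
d tool mm [  0.7  -0.1 -28.8] turn -0.002
```

View pics/c5.png

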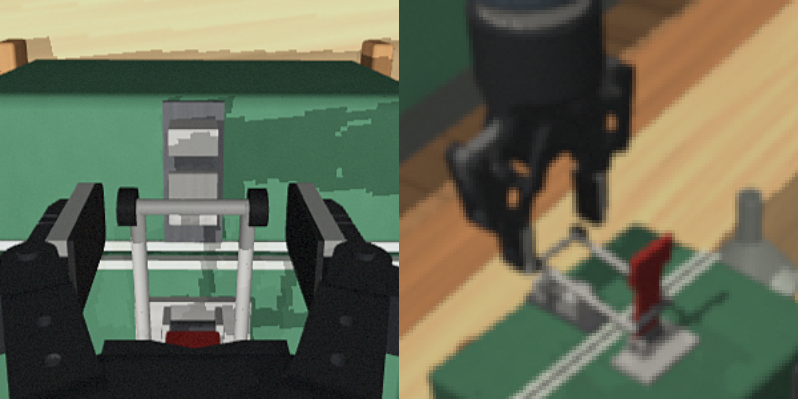

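Emit:
{"api": "arm_command", "payload": {
  "plan": [2, 0, 2, 0, 0, 0, 2, 0, 0, 0, 0, 0, 0, 0, 0, 0],
  "grip": 0.66
}}

```text
time_s: 5.3
eef_pos: [0.6373, 0.0711, 0.1333]
eef_rot: [0.0, 0.998, -0.061, -0.0]
wrist_force: [-0.0, -0.7, 0.7]
opening: 0.658
```

Emit:
{"api": "arm_command", "payload": {
  "plan": [0, 0, 0, 0, 0, 0, 0, 0, 0, 0, 0, 0, 0, 0, 0, 0, 0, 0, 0, 0, 0, 0, 0, 0],
  "grip": 0.4
}}

```text
time_s: 5.9
eef_pos: [0.6375, 0.0712, 0.1335]
eef_rot: [-0.0, 0.998, -0.061, 0.0]
wrist_force: [1.8, 2.4, 0.6]
opening: 0.505
```

```bash
python3 - <<'E'
from h import *
im,K,E,A,_=cam("wrist");save("w6.png",im)
togo([0.6361,0.0713,0.166],-0.12)
s,K2,E2,A2,_=cam("side")
a=cv2.resize(im[120:420,130:430],None,fx=1.33,fy=1.33); b=cv2.resize(s[120:240,195:315],(399,399),interpolation=0)
save("c6.png",np.hstack([a[:399,:399],b]))
E
```

```text
pos [0.6375 0.0713 0.1335] yaw -0.122 F [2.18 2.05 0.04] open 0.507 t 5.95 tilt 0.0005
d tool mm [ -1.4   0.1 -32.5] turn -0.002
```

View pics/c6.png

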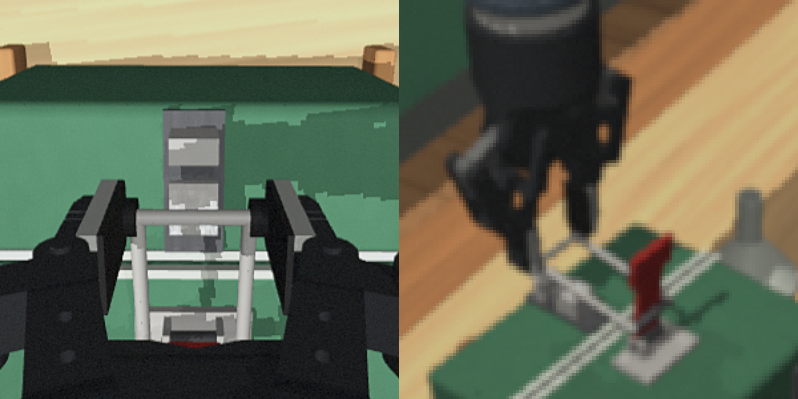

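Emit:
{"api": "arm_command", "payload": {
  "plan": [0, 0, 3, 0, 0, 0, 3, 0, 0, 0, 3, 0, 0, 0, 3, 0, 0, 0, 3, 0, 0, 0, 3, 0, 0, 0, 2, 0, 0, 0, 0, 0, 0, 0, 0, 0]
}}

```text
time_s: 6.9
eef_pos: [0.6369, 0.0714, 0.1132]
eef_rot: [-0.0, 0.998, -0.061, -0.0]
wrist_force: [0.3, 3.8, 3.6]
opening: 0.506
```

```bash
python3 - <<'E'
from h import *
im,K,E,A,_=cam("wrist");save("w7.png",im);np.savez("w7.npz",K=K,E=E,A=A)
togo([0.6361,0.0713,0.1],-0.12)
s,K2,E2,A2,_=cam("side")
a=cv2.resize(im[180:330,190:360],None,fx=3.2,fy=3.2,interpolation=2); b=cv2.resize(s[150:230,220:286],None,fx=4,fy=4,interpolation=2)
o=np.zeros((480,a.shape[1]+b.shape[1],3),np.uint8);o[:,:a.shape[1]]=a;o[:b.shape[0],a.shape[1]:]=b;print(o.shape,a.shape)
save("c7.png",o[:,:800])
E
```

```text
pos [0.6369 0.0713 0.1132] yaw -0.122 F [0.27 4.08 4.02] open 0.513 t 6.95 tilt 0.001
d tool mm [-0.8  0.1 13.2] turn -0.002
(480, 808, 3) (480, 544, 3)
```

View pics/c7.png

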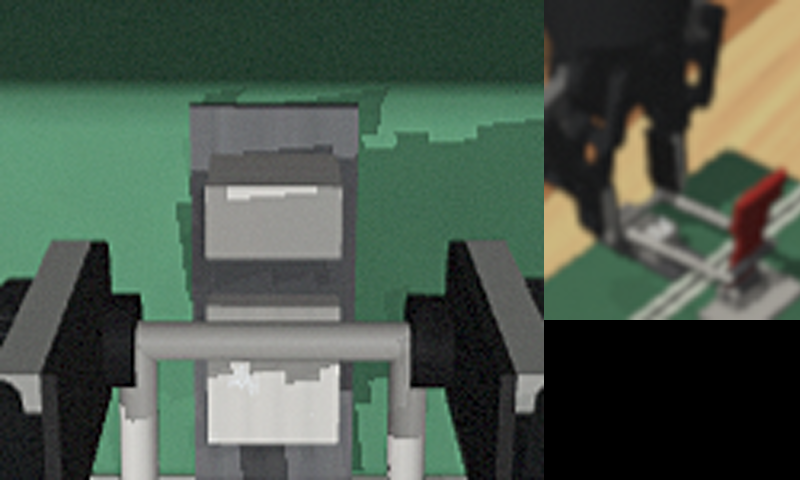

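```bash
python3 - <<'E'
from h import *
for n,us in(("w5",(245,247)),("w6",(245,247)),("w7",(245,247))):
    im=cv2.imread(f"pics/{n}.png").astype(int)
    for u in us:
        col=im[255:310,u]; g=(abs(col[:,1]-col[:,2])<22)&(col[:,1]>70)
        print(n,u,255+np.where(g)[0])
d=np.load("w7.npz");K,E,A=d["K"],d["E"],d["A"];yaw=-.12;ex=np.array([np.cos(yaw),np.sin(yaw),0]);ey=np.array([-ex[1],ex[0],0])
for n,v,z in(("block far",185,.1455),("block near",258,.1455),("lip a",297,.1455),("lip b",306,.1455),("flat end",443,.1455),("bar",341,.148),("bar",341,.152),("bar",341,.156),("bar",341,.160)):
    p=plane(K,E,A,190+274/3.2,180+v/3.2,z);print(n,z,"cx %.1f cy %.1f"%(p@ex*1e3,p@ey*1e3))
o=ctrl.get_obs();print("tcp cx",o["eef_pos"]@ex*1e3,o["eef_pos"]@ey*1e3,o["eef_pos"],o["wrist_force"],o["torque"])
E
```

```text
w5 245 [270 271 272 273 274 275 276 277 278 279 280 301 302 303 304 305 306 307
 308]
w5 247 [270 271 272 273 274 275 276 277 278 279 280 301 302 303 304 305 306 307
 308]
w6 245 [278 279 280 281 282 283 284 285 286 287 288 308 309]
w6 247 [278 279 280 281 282 283 284 285 286 287 288 308 309]
w7 245 [281 282 283 284 285 286 287 288 289 290 291]
w7 247 [281 282 283 284 285 286 287 288 289 290 291]
block far 0.1455 cx 639.7 cy 147.0
block near 0.1455 cx 629.3 cy 147.0
lip a 0.1455 cx 623.6 cy 147.0
lip b 0.1455 cx 622.3 cy 147.0
flat end 0.1455 cx 601.3 cy 147.0
bar 0.148 cx 618.4 cy 147.0
bar 0.152 cx 620.5 cy 147.0
bar 0.156 cx 622.7 cy 147.0
bar 0.16 cx 624.8 cy 147.0
tcp cx 623.809030554594 147.06671373336266 [0.63692867 0.07133155 0.11323599] [0.70722342 5.12764251 3.06014481] [ 0.72409158  0.31271822 -0.14813041]
```

Emit:
{"api": "arm_command", "payload": {
  "plan": [1.3, 0, 0, 0, 1.2, 0, 0, 0, 0, 0, 2, 0, 0, 0, 2, 0, 0, 0, 1, 0, 0, 0, 0, 0]
}}

```text
time_s: 7.6
eef_pos: [0.6394, 0.0705, 0.1082]
eef_rot: [0.0, 0.998, -0.061, -0.0]
wrist_force: [-2.3, 2.2, 5.3]
opening: 0.507
```

```bash
cat > bar.py <<'E'
from h import *
import sys
im,K,E,A,_=cam("wrist");save(sys.argv[1]+".png",im);np.savez(sys.argv[1]+".npz",K=K,E=E,A=A)
o=ctrl.get_obs();yaw=-.12;ex=np.array([np.cos(yaw),np.sin(yaw),0])
print("tcp cx %.1f z %.1f"%(o["eef_pos"]@ex*1e3,o["eef_pos"][2]*1e3),"F",o["wrist_force"].round(1),"Fx_case %.1f"%(o["wrist_force"]@ex),"tau",o["torque"].round(2),"op %.3f t %.2f"%(o["opening"],o["time_s"]))
c=im.astype(int)[250:325,243:249].mean(1); g=(abs(c[:,1]-c[:,0])<22)&(c[:,1]>70); r=250+np.where(g)[0]; print("rows",r)
v=np.median(r)
for z in np.arange(.136,.161,.004): print("z %.3f cx %.1f"%(z,plane(K,E,A,276.6,v,z)@ex*1e3),end="; ")
# keeper column profile
print(); print("keeper col", im[225:300,268:286].mean((1,2)).astype(int).tolist())
E
python3 bar.py w8
```

```text
tcp cx 626.4 z 108.2 F [-1.2  1.9  4. ] Fx_case -1.4 tau [0.5  0.66 0.13] op 0.507 t 7.65
rows [283 284 285 286 287 288 289 290 291 292 293 294]
z 0.136 cx 616.3; z 0.140 cx 618.5; z 0.144 cx 620.6; z 0.148 cx 622.8; z 0.152 cx 624.9; z 0.156 cx 627.1; z 0.160 cx 629.2; 
keeper col [112, 112, 111, 111, 112, 115, 99, 80, 75, 76, 76, 75, 86, 90, 88, 90, 89, 88, 90, 90, 88, 90, 85, 112, 147, 153, 150, 150, 149, 150, 150, 150, 150, 150, 149, 150, 150, 150, 150, 149, 150, 149, 150, 150, 151, 157, 118, 70, 67, 67, 68, 70, 70, 74, 75, 74, 74, 79, 87, 107, 124, 136, 145, 155, 164, 160, 155, 149, 145, 132, 123, 142, 151, 152, 169]
```

```bash
cat > dep.py <<'E'
from h import *
import sys
def span(n):
    im=cv2.imread(f"pics/{n}.png").astype(int); c=im[250:325,243:249].mean(1); g=(abs(c[:,1]-c[:,2])<22)&(c[:,1]>70); r=250+np.where(g)[0]
    if n=="w5": r=r[r<290]
    if n=="w6": r=r[r<300]
    # sub-pixel row centre by weighting greyness (red channel high on bar, low on green)
    v=np.median(r); w=im[int(r[0])-3:int(r[-1])+4,243:249,2].mean(1); 
    row=im[int(v)-2:int(v)+3].mean((0,2))
    def edge(rng):
        prev=None
        for u in rng:
            if row[u]<65:
                p=u-(rng.step); return u-rng.step*(65-row[u])/(row[p]-row[u])
    return v,edge(range(250,190,-1)),edge(range(300,370))
if __name__=="__main__":
    for n in sys.argv[1:]: 
        v,a,b=span(n); print(n,v,"%.2f %.2f span %.2f"%(a,b,b-a))
E
python3 dep.py w5 w6 w7 w8
```

```text
w5 275.0 231.55 317.38 span 85.83
w6 282.5 231.57 318.34 span 86.77
w7 286.0 231.54 317.96 span 86.43
w8 288.5 230.43 316.82 span 86.39
```

Emit:
{"api": "arm_command", "payload": {
  "plan": [1.2, 0, 0, 0, 1, 0, 0, 0, 0, 0, 0, 0]
}}

```text
time_s: 7.95
eef_pos: [0.6417, 0.0709, 0.108]
eef_rot: [-0.0, 0.998, -0.061, -0.0]
wrist_force: [-2.0, 4.6, 3.4]
opening: 0.511
```

```bash
python3 bar.py w9 | grep -v keeper; python3 dep.py w9
```

```text
tcp cx 628.6 z 108.0 F [-2.2  4.5  3.7] Fx_case -2.7 tau [ 0.7   0.79 -0.18] op 0.511 t 8.00
rows [284 285 286 287 288 289 290 291 292 293 294 295]
z 0.136 cx 618.1; z 0.140 cx 620.3; z 0.144 cx 622.5; z 0.148 cx 624.6; z 0.152 cx 626.8; z 0.156 cx 628.9; z 0.160 cx 631.1; 
w9 289.5 232.27 318.62 span 86.35
```

Emit:
{"api": "arm_command", "payload": {
  "plan": [0.2, 0, 1, 0, 0.2, 0, 1, 0, 0, 0, 0, 0]
}}

```text
time_s: 8.3
eef_pos: [0.6422, 0.0709, 0.1061]
eef_rot: [-0.0, 0.998, -0.061, -0.0]
wrist_force: [-2.1, 5.3, 4.0]
opening: 0.508
```

```bash
python3 bar.py w10 | grep -v keeper; python3 dep.py w10
```

```text
tcp cx 629.1 z 106.2 F [-2.2  4.1  4.6] Fx_case -2.7 tau [ 0.77  0.81 -0.2 ] op 0.509 t 8.35
rows [284 285 286 287 288 289 290 291 292 293 294 295]
z 0.136 cx 619.6; z 0.140 cx 621.8; z 0.144 cx 624.0; z 0.148 cx 626.1; z 0.152 cx 628.3; z 0.156 cx 630.4; z 0.160 cx 632.6; 
w10 289.5 232.23 318.56 span 86.33
```

Emit:
{"api": "arm_command", "payload": {
  "plan": [0, 0, 0.8, 0, 0, 0, 0.7, 0, 0, 0, 0, 0]
}}

```text
time_s: 8.65
eef_pos: [0.6427, 0.0707, 0.1048]
eef_rot: [-0.0, 0.998, -0.061, 0.0]
wrist_force: [-0.5, 3.8, 2.6]
opening: 0.508
```

```bash
python3 bar.py w11 | grep -v keeper; python3 dep.py w11
```

```text
tcp cx 629.6 z 104.9 F [-0.7  4.3  2.9] Fx_case -1.2 tau [ 0.68  0.49 -0.22] op 0.509 t 8.70
rows [285 286 287 288 289 290 291 292 293 294 295 296 297]
z 0.136 cx 620.1; z 0.140 cx 622.3; z 0.144 cx 624.4; z 0.148 cx 626.6; z 0.152 cx 628.8; z 0.156 cx 631.0; z 0.160 cx 633.1; 
w11 291.0 231.85 318.37 span 86.52
```

Emit:
{"api": "arm_command", "payload": {
  "plan": [0, 0, 0.8, 0, 0, 0, 0.7, 0, 0, 0, 0, 0]
}}

```text
time_s: 9.0
eef_pos: [0.6426, 0.0706, 0.1034]
eef_rot: [-0.0, 0.998, -0.061, 0.0]
wrist_force: [-0.4, 3.5, 4.7]
opening: 0.507
```

```bash
python3 bar.py w12 | grep -v keeper; python3 dep.py w12
```

```text
tcp cx 629.5 z 103.4 F [0.1 5.3 3.7] Fx_case -0.5 tau [ 0.82  0.41 -0.24] op 0.511 t 9.05
rows [285 286 287 288 289 290 291 292 293 294 295 296 297]
z 0.136 cx 620.8; z 0.140 cx 623.0; z 0.144 cx 625.1; z 0.148 cx 627.3; z 0.152 cx 629.5; z 0.156 cx 631.7; z 0.160 cx 633.8; 
w12 291.0 231.56 318.32 span 86.77
```

Emit:
{"api": "arm_command", "payload": {
  "plan": [0, 0, 0.8, 0, 0, 0, 0.7, 0, 0, 0, 0.7, 0, 0, 0, 0, 0]
}}

```text
time_s: 9.45
eef_pos: [0.6427, 0.0701, 0.1012]
eef_rot: [0.0, 0.998, -0.061, 0.0]
wrist_force: [-0.8, 2.1, 4.4]
opening: 0.508
```

```bash
python3 bar.py w13 | grep -v keeper; python3 dep.py w13
```

```text
tcp cx 629.7 z 101.3 F [1.  1.7 3.7] Fx_case 0.8 tau [0.41 0.25 0.18] op 0.509 t 9.50
rows [286 287 288 289 290 291 292 293 294 295 296 297 298]
z 0.136 cx 621.6; z 0.140 cx 623.8; z 0.144 cx 626.0; z 0.148 cx 628.2; z 0.152 cx 630.4; z 0.156 cx 632.6; z 0.160 cx 634.8; 
w13 292.0 230.42 316.83 span 86.42
```

Emit:
{"api": "arm_command", "payload": {
  "plan": [0, 0, 0.8, 0, 0, 0, 0.7, 0, 0, 0, 0.7, 0, 0, 0, 0, 0]
}}

```text
time_s: 9.9
eef_pos: [0.6424, 0.0706, 0.0989]
eef_rot: [-0.0, 0.998, -0.061, 0.0]
wrist_force: [0.6, 2.3, 3.9]
opening: 0.509
```

```bash
python3 bar.py w14 | grep -v keeper; python3 dep.py w14
```

```text
tcp cx 629.4 z 98.9 F [0.5 4.1 5.2] Fx_case 0.0 tau [ 0.71  0.14 -0.18] op 0.509 t 9.95
rows [287 288 289 290 291 292 293 294 295 296 297 298]
z 0.136 cx 622.4; z 0.140 cx 624.5; z 0.144 cx 626.7; z 0.148 cx 628.9; z 0.152 cx 631.1; z 0.156 cx 633.3; z 0.160 cx 635.5; 
w14 292.5 231.50 317.92 span 86.42
```

Emit:
{"api": "arm_command", "payload": {
  "plan": [0, 0, 0.6, 0, 0, 0, 0.6, 0, 0, 0, 0.6, 0, 0, 0, 0, 0]
}}

```text
time_s: 10.35
eef_pos: [0.6425, 0.0702, 0.0979]
eef_rot: [0.0, 0.998, -0.061, 0.0]
wrist_force: [0.0, 4.0, 8.6]
opening: 0.51
```

```bash
python3 bar.py w15 | grep -v keeper; python3 dep.py w15
```

```text
tcp cx 629.5 z 97.9 F [0.6 2.9 7.7] Fx_case 0.3 tau [0.55 0.54 0.12] op 0.511 t 10.40
rows [250 253 279 287 288 289 290 291 292 293 294 295 296 297 298 299]
z 0.136 cx 623.5; z 0.140 cx 625.7; z 0.144 cx 627.9; z 0.148 cx 630.1; z 0.152 cx 632.3; z 0.156 cx 634.5; z 0.160 cx 636.6; 
w15 291.5 230.62 316.78 span 86.16
```

```bash
python3 -c "
from h import *
im=cv2.imread('pics/w15.png')[:,:,::-1];save('c15.png',cv2.resize(im[200:350,200:350],None,fx=3.6,fy=3.6,interpolation=2))"
```

```text
(no output)
```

View pics/c15.png

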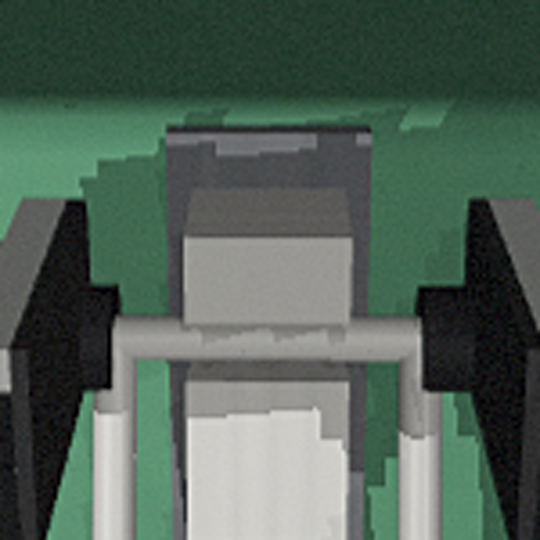

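Emit:
{"api": "arm_command", "payload": {
  "plan": [0, 0, -0.8, 0, -0.7, 0, 0, 0, -0.7, 0, 0, 0, -0.6, 0, 0, 0, 0, 0, 0, 0]
}}

```text
time_s: 10.9
eef_pos: [0.6407, 0.0704, 0.0981]
eef_rot: [0.0, 0.998, -0.061, 0.0]
wrist_force: [3.7, 1.8, 3.8]
opening: 0.512
```

```bash
python3 bar.py w16 | grep -v keeper; python3 dep.py w16
```

```text
tcp cx 627.7 z 98.1 F [2.5 0.9 3.3] Fx_case 2.4 tau [ 0.27 -0.3   0.14] op 0.505 t 10.95
rows [250 251 287 288 289 290 291 292 293 294 295 296 297 298 299]
z 0.136 cx 621.4; z 0.140 cx 623.5; z 0.144 cx 625.7; z 0.148 cx 627.9; z 0.152 cx 630.1; z 0.156 cx 632.3; z 0.160 cx 634.5; 
w16 292.0 230.50 316.95 span 86.45
```

Emit:
{"api": "arm_command", "payload": {
  "plan": [-0.6, 0, 0, 0, -0.6, 0, 0, 0, -0.6, 0, 0, 0, 0, 0, 0, 0]
}}

```text
time_s: 11.35
eef_pos: [0.6402, 0.0705, 0.0984]
eef_rot: [0.0, 0.998, -0.061, 0.002]
wrist_force: [8.4, 0.3, 2.6]
opening: 0.509
```

```bash
python3 bar.py w17 | grep -v keeper; python3 dep.py w17
```

```text
tcp cx 627.1 z 98.4 F [7.2 0.4 2.7] Fx_case 7.1 tau [ 0.22 -1.02  0.16] op 0.513 t 11.40
rows [250 252 273 274 287 288 289 290 291 292 293 294 295 296 297 298 299]
z 0.136 cx 621.0; z 0.140 cx 623.2; z 0.144 cx 625.3; z 0.148 cx 627.5; z 0.152 cx 629.6; z 0.156 cx 631.8; z 0.160 cx 633.9; 
w17 291.0 230.58 316.87 span 86.29
```

Emit:
{"api": "arm_command", "payload": {
  "plan": [0, 0, 0, 0, 0, 0, 0, 0, 0, 0, 0, 0, 0, 0, 0, 0, 0, 0, 0, 0],
  "grip": 0.8
}}

```text
time_s: 11.9
eef_pos: [0.6382, 0.0709, 0.0976]
eef_rot: [0.0, 0.998, -0.061, -0.0]
wrist_force: [0.3, 0.5, 0.3]
opening: 0.801
```

```bash
python3 bar.py w18 | grep -v keeper
```

```text
tcp cx 625.2 z 97.7 F [0.3 0.5 0.1] Fx_case 0.3 tau [ 0.02 -0.05  0.04] op 0.800 t 11.95
rows [255 283 284 285 286 287 288 289 290 291 292 293 294 295 296]
z 0.136 cx 620.5; z 0.140 cx 622.7; z 0.144 cx 624.8; z 0.148 cx 627.0; z 0.152 cx 629.1; z 0.156 cx 631.3; z 0.160 cx 633.4;
```

Emit:
{"api": "arm_command", "payload": {
  "plan": [0, 0, -8, 0, 0, 0, -20, 0, 0, 0, -30, 0, 0, 0, -40, 0, 0, 0, -45, 0, 0, 0, -20, 0, 0, 0, 0, 0],
  "grip": 0.8
}}

```text
time_s: 12.65
eef_pos: [0.641, 0.0708, 0.2668]
eef_rot: [0.0, 0.998, -0.061, 0.005]
wrist_force: [0.1, -0.1, 1.0]
opening: 0.799
```

Emit:
{"api": "arm_command", "payload": {
  "plan": [-10, 0, 0, 0, -10, 0, 0, 0, -5, 0, 0, 0, 0, 0, 0, 0, 0, 0, 0, 0, 0, 0, 0, 0, 0, 0, 0, 0],
  "grip": 0
}}

```text
time_s: 13.35
eef_pos: [0.614, 0.0739, 0.2608]
eef_rot: [0.0, 0.998, -0.061, -0.0]
wrist_force: [0.9, 0.5, 0.7]
opening: 0.001
```

```bash
python3 - <<'E'
from h import *
im,K,E,A,_=cam("wrist");save("w20.png",im);np.savez("w20.npz",K=K,E=E,A=A)
o=ctrl.get_obs();yaw=-.12;ex=np.array([np.cos(yaw),np.sin(yaw),0]);ey=np.array([-ex[1],ex[0],0]);print(o["eef_pos"],"tcp cx,cy",o["eef_pos"]@ex,o["eef_pos"]@ey,o["opening"],o["wrist_force"])
s,K2,E2,A2,_=cam("side");save("s20.png",s);np.savez("s20.npz",K=K2,E=E2,A=A2)
t,K3,E3,A3,_=cam("top");save("t20.png",t);np.savez("t20.npz",K=K3,E=E3,A=A3)
a=im[100:420,180:380]; a=cv2.resize(a,None,fx=1.87,fy=1.87,interpolation=2); b=cv2.resize(s[120:240,210:315],None,fx=4,fy=4,interpolation=2)
h=min(a.shape[0],b.shape[0]); h=max(a.shape[0],b.shape[0]); o=np.zeros((h,a.shape[1]+b.shape[1],3),np.uint8);o[:a.shape[0],:a.shape[1]]=a;o[:b.shape[0],a.shape[1]:]=b;print(o.shape,a.shape)
save("c20.png",o)
E
```

```text
[0.61397818 0.07388815 0.26080387] tcp cx,cy 0.600717528388585 0.14685747868636112 -0.002131031163923673 [-0.0273025  -0.32139573 -0.38422049]
(598, 794, 3) (598, 374, 3)
```

View pics/c20.png

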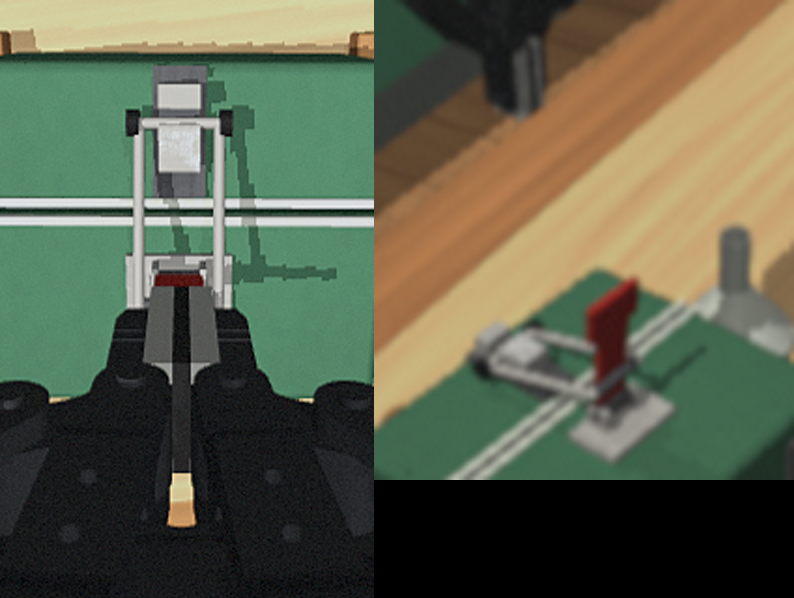

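```bash
cat > red.py <<'E'
from h import *
import sys
yaw=-.12;ex=np.array([np.cos(yaw),np.sin(yaw),0]);ey=np.array([-ex[1],ex[0],0])
def onmid(K,E,A,u,v,cy=.147):
    d=ray(K,A,u,v);t=(cy-E@ey)/(d@ey);p=E+t*d;return (p@ex*1e3).round(1),(p[2]*1e3).round(1)
def lever(s,K,E,A):
    g=s.astype(int);m=((g[:,:,0]>60)&(g[:,:,0]>2.2*g[:,:,1])&(g[:,:,0]>2.2*g[:,:,2])).astype(np.uint8)
    m[:150]=0;m[280:]=0;m[:,:225]=0;m[:,330:]=0
    c=max(cv2.findContours(m,0,2)[0],key=cv2.contourArea);return c,m
if __name__=="__main__":
    s,K,E,A,_=cam("side")
    c,m=lever(s,K,E,A); r=cv2.minAreaRect(c);print(r,cv2.contourArea(c));b=cv2.boxPoints(r)
    for p in cv2.approxPolyDP(c,1.5,True)[:,0]: print(p.tolist(),end=" ")
    print()
    b=sorted(b.tolist(),key=lambda p:p[1]);
    print("top mid",onmid(K,E,A,*np.mean(b[:2],0)),"bot mid",onmid(K,E,A,*np.mean(b[2:],0)))
    for v in sorted(set(c[:,0,1])): 
        us=np.where(m[v])[0]; print(v,us.min(),us.max(),onmid(K,E,A,us.mean(),v))
E
python3 red.py; python3 - <<'E'
from red import *
d=np.load("s20.npz");K,E,A=d["K"],d["E"],d["A"]
for u,v in((238,147),(245.3,148.7),(250,148)): print("tip",onmid(K,E,A,u,v),end=" ")
for u,v in((210+(615-374)/4,120+405/4),(210+(570-374)/4,120+440/4),(210+(675-374)/4,120+405/4)): print("plate",onmid(K,E,A,u,v))
d=np.load("w20.npz");K,E,A=d["K"],d["E"],d["A"]
for u,v in((180+126/1.87,100+255/1.87),(180+232/1.87,100+255/1.87)): print(plane(K,E,A,u,v,.130)@ex)
E
```

```text
((269.0, 202.0), (24.0, 10.0), 90.0) 126.5
[274, 190] [264, 197] [264, 204] [267, 207] [266, 214] [271, 210] 
top mid (np.float64(545.8), np.float64(221.0)) bot mid (np.float64(548.5), np.float64(158.5))
190 274 274 (np.float64(533.1), np.float64(227.0))
191 272 274 (np.float64(535.7), np.float64(223.4))
193 269 274 (np.float64(539.7), np.float64(216.7))
196 265 274 (np.float64(545.1), np.float64(206.6))
197 264 273 (np.float64(547.8), np.float64(202.8))
198 264 272 (np.float64(549.3), np.float64(199.6))
201 264 272 (np.float64(549.6), np.float64(191.8))
202 264 271 (np.float64(551.1), np.float64(188.6))
204 264 271 (np.float64(551.3), np.float64(183.3))
205 266 271 (np.float64(548.8), np.float64(182.0))
206 266 271 (np.float64(548.9), np.float64(179.4))
207 267 271 (np.float64(547.7), np.float64(177.4))
208 266 271 (np.float64(549.1), np.float64(174.0))
210 266 271 (np.float64(549.4), np.float64(168.6))
214 266 266 (np.float64(556.7), np.float64(154.1))
tip (np.float64(620.1), np.float64(289.1)) tip (np.float64(600.9), np.float64(292.6)) tip (np.float64(588.5), np.float64(298.8)) plate (np.float64(545.9), np.float64(140.1))
plate (np.float64(579.5), np.float64(96.1))
plate (np.float64(506.4), np.float64(162.0))
0.5569737018834366
0.5569082066325096
```

Emit:
{"api": "arm_command", "payload": {
  "plan": [-8, 0, 25, 0, -8, 0, 30, 0, -5, 0, 30, 0, -3, 0, 12, 0, 0, 0, 0, 0, 0, 0, 0, 0],
  "grip": 0
}}

```text
time_s: 14.15
eef_pos: [0.591, 0.0768, 0.1653]
eef_rot: [0.0, 0.998, -0.061, 0.001]
wrist_force: [-0.1, -0.4, 0.4]
opening: 0.004
```

```bash
cat > st.py <<'E'
from red import *
o=ctrl.get_obs();p=o["eef_pos"];print("tcp cx %.1f cy %.1f z %.1f"%(p@ex*1e3,p@ey*1e3,p[2]*1e3),"F",o["wrist_force"].round(1),"Fxc %.1f"%(o["wrist_force"]@ex),"t",round(o["time_s"],2))
s,K,E,A,_=cam("side");c,m=lever(s,K,E,A)
# lever axis line: principal direction of red pixels on mid-plane
P=np.array([onmid(K,E,A,u,v) for v,u in np.argwhere(m)])
vs=sorted(set(np.where(m)[0]));mid=np.array([onmid(K,E,A,np.where(m[v])[0].mean(),v) for v in vs])
print("red n",len(P),"centroid",P.mean(0).round(1),"ang from P(553,140)",np.arctan2(P.mean(0)[1]-140,553-P.mean(0)[0]).round(2))
E
python3 st.py
```

```text
tcp cx 577.6 cy 147.0 z 165.3 F [-0.1 -0.4  0.4] Fxc -0.0 t 14.15
red n 156 centroid [547.6 192.4] ang from P(553,140) 1.47
```

Emit:
{"api": "arm_command", "payload": {
  "plan": [-4, 0, 0, 0, -4, 0, 0, 0, -3, 0, 0, 0, -2, 0, 0, 0, -2, 0, 0, 0, 0, 0, 0, 0]
}}

```text
time_s: 14.8
eef_pos: [0.5749, 0.0788, 0.164]
eef_rot: [0.0, 0.998, -0.061, -0.0]
wrist_force: [-0.3, 0.5, -0.7]
opening: -0.004
```

```bash
python3 st.py
```

```text
tcp cx 561.3 cy 147.0 z 164.0 F [-0.3  0.5 -0.7] Fxc -0.3 t 14.8
red n 162 centroid [548.  192.7] ang from P(553,140) 1.48
```

Emit:
{"api": "arm_command", "payload": {
  "plan": [-2, 0, 0, 0, -2, 0, 0, 0, -2, 0, 0, 0, -2, 0, 0, 0, 0, 0, 0, 0]
}}

```text
time_s: 15.35
eef_pos: [0.5671, 0.0797, 0.164]
eef_rot: [0.0, 0.998, -0.061, 0.0]
wrist_force: [2.3, -0.3, -0.9]
opening: 0.002
```

```bash
python3 st.py
```

```text
tcp cx 553.5 cy 147.0 z 164.0 F [ 2.3 -0.3 -0.9] Fxc 2.3 t 15.35
red n 101 centroid [544.7 193.1] ang from P(553,140) 1.42
```

Emit:
{"api": "arm_command", "payload": {
  "plan": [-2.7, 0, 0.6, 0, -2.6, 0, 0.6, 0, -2.8, 0, 0.9, 0, -2.8, 0, 0.9, 0, -2.7, 0, 1.2, 0, -2.7, 0, 1.2, 0, 0, 0, 0, 0]
}}

```text
time_s: 16.1
eef_pos: [0.5506, 0.0818, 0.1586]
eef_rot: [-0.0, 0.998, -0.061, -0.0]
wrist_force: [3.5, 0.1, 3.5]
opening: -0.001
```

```bash
python3 st.py
```

```text
tcp cx 536.9 cy 147.1 z 158.6 F [3.5 0.1 3.5] Fxc 3.5 t 16.1
red n 57 centroid [526.7 191.6] ang from P(553,140) 1.1
```

Emit:
{"api": "arm_command", "payload": {
  "plan": [-2.6, 0, 1.5, 0, -2.5, 0, 1.5, 0, -2.4, 0, 1.7, 0, -2.4, 0, 1.7, 0, -2.2, 0, 1.9, 0, -2.2, 0, 2, 0, 0, 0, 0, 0]
}}

```text
time_s: 16.85
eef_pos: [0.5368, 0.0835, 0.1486]
eef_rot: [-0.0, 0.998, -0.061, 0.0]
wrist_force: [0.8, -0.8, 6.8]
opening: 0.002
```

```bash
python3 st.py
```

```text
tcp cx 522.9 cy 147.2 z 148.6 F [ 0.8 -0.8  6.8] Fxc 0.9 t 16.85
red n 64 centroid [520.  173.8] ang from P(553,140) 0.8
```

Emit:
{"api": "arm_command", "payload": {
  "plan": [-2, 0, 2.1, 0, -2, 0, 2.2, 0, -1.8, 0, 2.3, 0, -1.8, 0, 2.4, 0, -1.5, 0, 2.5, 0, -1.5, 0, 2.5, 0, 0, 0, 0, 0]
}}

```text
time_s: 17.6
eef_pos: [0.5252, 0.0849, 0.1337]
eef_rot: [-0.0, 0.998, -0.061, -0.001]
wrist_force: [0.0, -0.4, 5.7]
opening: -0.001
```

```bash
python3 st.py
```

```text
tcp cx 511.2 cy 147.2 z 133.7 F [ 0.  -0.4  5.7] Fxc 0.1 t 17.6
red n 176 centroid [510.5 161.1] ang from P(553,140) 0.46
```

Emit:
{"api": "arm_command", "payload": {
  "plan": [-1.3, 0, 2.6, 0, -1.2, 0, 2.7, 0, -1, 0, 2.8, 0, -1, 0, 2.8, 0, -0.7, 0, 2.8, 0, 0, 0, 0, 0]
}}

```text
time_s: 18.25
eef_pos: [0.5202, 0.0854, 0.1195]
eef_rot: [-0.0, 0.998, -0.061, -0.001]
wrist_force: [0.1, -0.9, -0.0]
opening: 0.002
```

```bash
python3 st.py
```

```text
tcp cx 506.2 cy 147.1 z 119.5 F [ 0.1 -0.9 -0. ] Fxc 0.2 t 18.25
red n 234 centroid [506.6 148.2] ang from P(553,140) 0.17
```

Emit:
{"api": "arm_command", "payload": {
  "plan": [-0.5, 0, 1.5, 0, -0.3, 0, 1.5, 0, 0, 0, 0, 0]
}}

```text
time_s: 18.6
eef_pos: [0.5203, 0.0854, 0.1173]
eef_rot: [0.0, 0.998, -0.061, -0.0]
wrist_force: [-0.4, 0.4, 0.1]
opening: 0.001
```

```bash
python3 st.py
```

```text
tcp cx 506.3 cy 147.1 z 117.3 F [-0.4  0.4  0.1] Fxc -0.4 t 18.6
red n 238 centroid [506.  146.7] ang from P(553,140) 0.14
```

Emit:
{"api": "arm_command", "payload": {
  "plan": [0, 0, 1.2, 0, 0, 0, 1.2, 0, 0, 0, 0, 0]
}}

```text
time_s: 18.95
eef_pos: [0.5202, 0.0855, 0.1149]
eef_rot: [-0.0, 0.998, -0.061, -0.0]
wrist_force: [-0.4, -0.2, 0.0]
opening: 0.001
```

```bash
python3 st.py
```

```text
tcp cx 506.2 cy 147.1 z 114.9 F [-0.4 -0.2  0. ] Fxc -0.4 t 18.95
red n 244 centroid [506.1 144.1] ang from P(553,140) 0.09
```

Emit:
{"api": "arm_command", "payload": {
  "plan": [0, 0, 1.2, 0, 0, 0, 1.2, 0, 0, 0, 0, 0]
}}

```text
time_s: 19.3
eef_pos: [0.5201, 0.0855, 0.1125]
eef_rot: [-0.0, 0.998, -0.061, -0.0]
wrist_force: [-0.5, -0.8, 0.2]
opening: -0.001
```

```bash
python3 st.py
```

```text
tcp cx 506.2 cy 147.1 z 112.5 F [-0.5 -0.8  0.2] Fxc -0.4 t 19.3
red n 258 centroid [505.8 142.1] ang from P(553,140) 0.04
```

Emit:
{"api": "arm_command", "payload": {
  "plan": [0, 0, 1, 0, 0, 0, 1, 0, 0, 0, 0, 0]
}}

```text
time_s: 19.65
eef_pos: [0.5205, 0.0854, 0.1116]
eef_rot: [0.0, 0.998, -0.061, 0.0]
wrist_force: [-3.1, -0.8, 6.2]
opening: -0.0
```

```bash
python3 st.py; python3 red.py | head -4
```

```text
tcp cx 506.5 cy 147.1 z 111.6 F [-3.1 -0.8  6.2] Fxc -3.0 t 19.65
red n 257 centroid [505.7 142.1] ang from P(553,140) 0.04
((284.8999938964844, 226.3000030517578), (31.80000114440918, 14.600000381469727), 36.869895935058594) 216.0
[269, 221] [270, 224] [283, 231] [291, 239] [302, 230] [294, 226] [285, 231] [279, 226] [278, 218] [273, 218] 
top mid (np.float64(540.2), np.float64(155.5)) bot mid (np.float64(475.5), np.float64(140.5))
218 273 278 (np.float64(531.4), np.float64(156.9))
```

Emit:
{"api": "arm_command", "payload": {
  "plan": [0, 0, 0.6, 0, 0, 0, 0.5, 0, 0, 0, 0, 0, 0, 0, 0, 0]
}}

```text
time_s: 20.15
eef_pos: [0.5205, 0.0855, 0.1115]
eef_rot: [0.0, 0.998, -0.061, 0.0]
wrist_force: [-6.5, -1.7, 14.4]
opening: -0.0
```

```bash
python3 st.py
```

```text
tcp cx 506.5 cy 147.2 z 111.5 F [-6.5 -1.7 14.4] Fxc -6.3 t 20.15
red n 258 centroid [505.6 142.1] ang from P(553,140) 0.05
```

Emit:
{"api": "arm_command", "payload": {
  "plan": [0, 0, -3, 0, 0, 0, -10, 0, 0, 0, -25, 0, 0, 0, -40, 0, 0, 0, -40, 0, 0, 0, -25, 0, 0, 0, -5, 0, 0, 0, 0, 0, 0, 0, 0, 0]
}}

```text
time_s: 21.1
eef_pos: [0.5194, 0.0855, 0.256]
eef_rot: [-0.0, 0.998, -0.061, -0.001]
wrist_force: [-0.1, -0.2, 0.5]
opening: 0.0
```

```bash
python3 st.py; python3 - <<'E'
from red import *
im,K,E,A,_=cam("wrist");save("w30.png",im);np.savez("w30.npz",K=K,E=E,A=A)
def prof(im,K,E,A,cyoff,z,rng=(.585,.66)):
    out=[]
    for cx in np.arange(*rng,.0008):
        v=[]
        for dy in np.arange(-.004,.0041,.001):
            u=proj(K,E,A,ex*cx+ey*(.147+cyoff+dy)+np.array([0,0,z]));v.append(im[int(round(u[1])),int(round(u[0]))].mean())
        out.append(int(np.mean(v)))
    return out
b=cv2.imread("pics/w20.png")[:,:,::-1];d=np.load("w20.npz")
for n,I,k in(("before",b,(d["K"],d["E"],d["A"])),("after",im,(K,E,A))):
    p=prof(I,*k,.05,.128,(.56,.605));print(n,"seam",p)
    print(n,"keeper+bar .1455",prof(I,*k,0,.1455,(.585,.65)))
E
```

```text
tcp cx 505.4 cy 147.1 z 256.0 F [-0.1 -0.2  0.5] Fxc -0.1 t 21.1
red n 313 centroid [505.7 143.1] ang from P(553,140) 0.06
before seam [110, 110, 110, 111, 111, 111, 112, 111, 111, 111, 112, 112, 108, 114, 179, 179, 224, 218, 221, 212, 120, 73, 73, 43, 20, 87, 186, 226, 219, 223, 215, 211, 82, 106, 113, 112, 111, 111, 111, 111, 112, 111, 111, 112, 112, 111, 112, 112, 113, 113, 112, 111, 112, 112, 113, 111, 113]
before keeper+bar .1455 [110, 186, 200, 196, 189, 156, 82, 94, 96, 96, 96, 95, 94, 95, 94, 93, 95, 95, 93, 87, 112, 173, 200, 196, 197, 198, 200, 197, 196, 202, 202, 206, 206, 206, 207, 207, 209, 208, 203, 202, 210, 211, 213, 207, 199, 197, 185, 149, 187, 194, 154, 78, 102, 99, 92, 132, 189, 199, 196, 195, 195, 195, 195, 195, 195, 196, 196, 202, 190, 62, 76, 97, 106, 106, 106, 106, 108, 102, 77, 68, 48, 42]
after seam [111, 113, 112, 111, 111, 112, 113, 111, 113, 113, 113, 112, 113, 111, 108, 174, 226, 217, 217, 222, 205, 74, 179, 225, 217, 219, 217, 87, 107, 113, 113, 113, 113, 112, 112, 112, 111, 112, 111, 112, 112, 112, 111, 112, 113, 113, 112, 111, 112, 111, 111, 111, 111, 112, 112, 112, 111]
after keeper+bar .1455 [102, 101, 99, 98, 99, 99, 99, 100, 100, 100, 100, 100, 101, 97, 72, 89, 174, 215, 201, 199, 199, 197, 197, 197, 197, 197, 197, 196, 196, 199, 201, 201, 202, 204, 203, 198, 198, 198, 199, 197, 202, 195, 139, 92, 102, 101, 103, 103, 87, 47, 143, 211, 199, 197, 198, 198, 197, 198, 198, 198, 198, 200, 195, 146, 100, 106, 105, 107, 157, 193, 191, 190, 190, 191, 191, 23, 22, 26, 21, 24, 24, 23]
```

```bash
python3 -c "
from bench import ctrl
print(ctrl.hand_in()); o=ctrl.get_obs(); print(o['time_s'],o['wrist_force'])"
```

```text
the job is handed in; nothing more can be done
None
the job is handed in; nothing more can be done
```

The case is latched shut and I handed the job in at about 21 s of the 72 s; `hand_in` gives no verdict.

**What I did**
- I took the loop by its buttons and lowered the bar into the keeper's groove. The floor came at about 8 N wrist force, and a close wrist image showed the bar between the lip and the back block.
- I drew the bar back until it met the face under the lip, at about 7 to 8 N, and let go.
- I pressed the lever down its arc at up to about 7 N while moving, then about 16 N against the firm stop, where it no longer moved.

**Last checks, from 256 mm TCP height**
- **Lid:** the dark gap at the seam went from about 3 mm to under 1 mm. That limit comes from the sampling step, so I can't measure the 1.2 mm tolerance more finely.
- **Keeper:** it moved back about 3 to 4 mm with the lid.
- **Lever:** its red centroid stayed at its closed height (143 mm, against 142 mm while pressed).
- **Robot:** wrist force was about 0.5 N and nothing was touching. I did not measure the bystanders again, but the arm went nowhere near them.

**What disagreed**
- The fingertips showed about 32 to 40 mm behind the stated TCP in both the side and wrist images, so I set the heights from the images.
- The bar crept about 2.5 mm back in the grip on the way down, and I corrected for it.
- The wrist force read nearly zero over the last 20 mm or so of TCP height before the stop. I took that as the lever having gone over centre by itself.

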